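Padlock the medicine box

ROBOT

A 6-joint arm with a two-finger parallel gripper is mounted at the origin on a cart in front of the work surface, level with it; the furniture and walls round the work are solid. World frame = base frame: x ahead of the robot, y to its left, z up, the work surface at z = 0. Lengths are in m, angles in rad, forces in N, time in s.
With the tool pointing down it reaches from about 0.275 to 0.75 m from the base axis. Payload 10.2 kg.
Tool frame: the origin (TCP) lies between the finger pads; the fingertips stand 19 mm ahead of it and the grasp point (between the pads) is the TCP; z points along the fingers, y is the line along which they close (so a half turn about z gives the same grasp; the last joint's range is limited). The gripper opens to 88 mm and grips with 3 to 60 N. Pads are 18 mm wide; open, the fingers measure 123 mm over their backs; the gripper's body (75 mm by 187 mm) begins 45 mm behind the grasp point.
Start: joints at [0.934, 0.313, 1.498, -0, 1.331, -0.223], TCP at [0.211, 0.481, 0.258] pointing down, gripper open.
Joint ranges: [-2.94, 2.94], [-0.97, 2.17], [0.19, 2.56], [-1.23, 4.37], [0.02, 3.11], [-2.88, 2.88]. Speed limits (rad/s): [2.39, 2.39, 3.01, 3.14, 3.14, 3.14].

INTERFACE

Orientations are given as a rotation vector (axis times angle).
In Python, from bench import ctrl gives the robot as it stands. Calls block until the motion is done:
- ctrl.move_ptp(position, orientation): joint-space move of the TCP to a pose.
- ctrl.servo_line(position, vel=0.15, orientation=None): straight line of the TCP; orientation=None keeps the orientation; vel is the mean speed in m/s.
- ctrl.goto_joints(angles): joint-space move.
- ctrl.command_gripper(opening, grip_force=None): finger opening in m; grip_force is the grip in N (None keeps the last); returns when the fingers have stopped.
- ctrl.wait(seconds).
- ctrl.ik(position, orientation): joint angles nearest the present ones, or None.
- ctrl.get_state(): the state.
- ctrl.grab_frame(name): name is "scene" or "side" or "wrist"; returns the picture (384x512x3 uint8, red, green, blue); there is no depth.
- ctrl.get_calibration(name): a dict with "fx", "fy", "cx", "cy" (pixels), "k1" (the pictures are not rectified: a ray, as slopes to the right and down, at radius r is drawn at 1 + k1 r^2 times it, then the intrinsics apply), "extrinsics" (4x4, takes a point from world to camera coordinates); the wrist camera has in their place "tool_from_camera" (4x4, takes a point from camera to tool coordinates, whose origin is the TCP and whose axes are the flange's). Camera axes: x right, y down, z forward; pixel columns grow to the right and rows downward; lengths in m; the calibration is good to about 2 mm. A picture is of the moment at which its call begins: read the wrist's pose just before it. get_calibration takes no time and is no camera call.
A pose or a line that the arm cannot do raises ctrl.IKError and nothing moves.
- ctrl.finish_job(): hands the job in; it is judged then, once.
The state is a dict: "t": time; "joint_pos": joint angles; "qd": joint speeds; "joint_efforts": joint torques, N m; "position": TCP position; "eef_rot": TCP orientation; "wrist_force": force on the tool from outside, world axes, zero at the start; "ft_torque": the same for the moment, N m; "finger_gap": finger opening in m; "gripper_force": force on a finger pad.
Only numpy, scipy, OpenCV 4.12 (cv2) and the standard library are available. Lean on these libraries where they do the work, as an engineer would, in place of code of your own. Each camera call takes 0.05 s, during which the arm holds its last target. There are 200 camera calls.

TASK

Lock the white medicine box: stand the open brass padlock upright on the worktop in the box's hasp, the two steel tabs between its body and the free end of its raised shackle, that end over the tabs' hole, and let go of it. Then press the shackle straight down from above, through both tabs, until it clicks and stays down. Do not snap the padlock shut anywhere else, and leave the mug, spoon and pot of test strips where they are.

Things in the scene. Friction and masses are not known exactly. Their poses are not given: they have to be found in the camera images.
- padlock_middle (a point): Open brass padlock (0.5 kg), loose, upright: body 30 mm thick (x), 64 wide (y), 50 high (z), four number wheels on its -x face. Point: the body's centre. Steel shackle of 9 mm round bar in mid thickness: legs at y = +18 mm (free toe) and -18 mm (heel, captive), straight up to 94 mm above the underside, then a half-round bow. Can be gripped from above across the legs (45 mm) or by the body.
- shackle_top (a point): Middle of the top of the shackle's bow, moving with the shackle: the place to press, straight down. 116.5 mm above the padlock's underside when raised, about 94 mm when locked (92.5 mm pressed to the stop). Fingers still holding the legs would strike the tabs before it is home.
- shackle_toe (a point): Lower rounded end of the shackle's free leg (9 mm bar), on its centre line, moving with the shackle. Raised, it hangs 66 mm above the padlock's underside, 16 mm over its hole in the body's top; locked, about 43.5 mm, inside the body.
- padlock_shackle (a joint): How far the shackle is pressed into the body (m): 0 raised, stop at 0.024. A spring pushes it up (3 N raised, 6 N home); between 0.014 and 0.018 a hidden spring pawl adds 3 to 7 N, and it catches for good at 0.0225. Pressed less, the shackle springs up again; once caught it stays at about 0.022.
- hasp_hole (a point): Centre of the hasp's round 16 mm hole, on the tabs' upper face, 61 mm above the worktop. Axes of the box: x to its back, y along its front. Two level steel tabs, one on the other (z 55 to 61 mm, 34 mm wide, 38 mm long), stick out to -x from the middle of the front face, which is 22 mm behind the hole. Brought in from the front, a raised padlock has 5 mm to spare under the tabs and 5 mm above.
- med_box_lid (a joint): Opening of the box's lid (rad), 0 shut; hinged at the back, shut by its weight. The box is white steel with a green cross on the lid, fixed, 170 mm deep (x), 240 mm wide (y), 96 mm high; the hasp is at the middle of its front.
- mug: Blue and white mug, 78 mm wide, 112 mm over its handle, 92 mm high, standing loose in front of the box. Origin on its underside.
- strip_pot: Open white pot of test strips with a blue collar, 41 mm wide, 85 mm high, standing loose to the right of the box. Origin under its middle.
- spoon: Metal spoon, 188 mm long, lying loose to the left of the box. Origin under its middle.
Things that resemble listed ones, but are neither listed nor needed, are in the scene too. Of the things that look like the part that bears padlock_middle, the largest one is meant.

How it is judged:
By the outcome, as a careful person would: the job done as asked, in the order asked, and still so for the second after the job is handed in, with the robot touching nothing.
It also fails if it takes over 45 s, if anything falls off the work surface, if the arm or the gripper's body presses on something with over 40 N, if the wrist force passes 120 N, or if a joint passes its speed limit or range.

## Working session

There is one attempt and no reset: what is moved stays moved. The work goes in short steps, each a Python script; the robot and the scene stay as the last script left them, time stands still between calls to the robot, and variables do not carry over. Pictures are saved under pics/ and viewed, at most 10 in all, crops included, and the job is handed in when it is done.

```bash
mkdir -p pics
cat > h.py <<'E'
from bench import ctrl
import numpy as np, cv2
from scipy.spatial.transform import Rotation as R
def snap(n,f):
    im=ctrl.grab_frame(n); cv2.imwrite('pics/'+f,im[...,::-1]); return im
def cam(n,st=None):
    c=ctrl.get_calibration(n)
    if n!='wrist': E=np.array(c['extrinsics'])
    else:
        T=np.eye(4);T[:3,:3]=R.from_rotvec(st['eef_rot']).as_matrix();T[:3,3]=st['position']
        E=np.linalg.inv(T@np.array(c['tool_from_camera']))
    return c,E
def pix(c,E,P):
    p=(E[:3,:3]@np.asarray(P,float).T).T+E[:3,3]; s=p[...,:2]/p[...,2:]
    s=s*(1+c['k1']*(s**2).sum(-1,keepdims=True)); return s*[c['fx'],c['fy']]+[c['cx'],c['cy']]
def ray(c,E,uv):
    d=(np.array(uv,float)-[c['cx'],c['cy']])/[c['fx'],c['fy']]; s=d.copy()
    for _ in range(20): s=d/(1+c['k1']*(s@s))
    r=E[:3,:3].T@np.array([s[0],s[1],1]); return -E[:3,:3].T@E[:3,3], r/np.linalg.norm(r)
def atz(c,E,uv,z):
    o,r=ray(c,E,uv); return o+r*(z-o[2])/r[2]
def tri(obs):
    A=np.zeros((3,3));b=np.zeros(3)
    for c,E,uv in obs:
        o,r=ray(c,E,uv);M=np.eye(3)-np.outer(r,r);A+=M;b+=M@o
    return np.linalg.solve(A,b)
E
python3 - <<'E'
from h import *
a=snap('scene','a.png');b=snap('side','b.png')
s=ctrl.get_state();print(s)
for n in('scene','side'):
    c,E=cam(n);print(n,c['fx'],c['k1'],-E[:3,:3].T@E[:3,3],E[2,:3])
print(ctrl.get_calibration('wrist'))
for n in 'ab':
    i=cv2.imread(f'pics/{n}.png');cv2.imwrite(f'pics/{n}2.png',cv2.resize(i,(800,600),interpolation=cv2.INTER_CUBIC))
E
```

```text
{'t': 0.1, 'joint_pos': array([ 9.33605431e-01,  3.13358095e-01,  1.49833492e+00, -2.59095666e-05,
        1.33102749e+00, -2.23405021e-01]), 'qd': array([-0.00125041, -0.00158482, -0.00189974,  0.00060424,  0.00193792,
       -0.00120544]), 'joint_efforts': array([ 4.21557779e-03, -4.02809751e+01, -2.52648711e+01,  6.96480135e-02,
        3.41772102e-02, -1.09129262e-04]), 'position': array([0.21098818, 0.48051952, 0.25724655]), 'eef_rot': array([-6.45244749e-01, -3.07415822e+00,  1.62639070e-03]), 'wrist_force': array([-0.79960015,  0.05660274, -0.48701099]), 'ft_torque': array([ 0.0733727 , -0.02921324, -0.03818961]), 'gripper_force': 0.0, 'finger_gap': 0.08809587662077785}
scene 461.17262500627055 -0.056568235180332986 [0.26178402 0.54703279 0.85520673] [ 0.29586082 -0.54590744 -0.78386953]
side 381.33747230260104 -0.056346164827932886 [ 0.81973298 -0.5946738   0.75965438] [-0.25943028  0.64280711 -0.72075998]
{'fx': 284.7459275376689, 'fy': 284.7459275376689, 'cx': 257.30992943045817, 'cy': 189.17413481157064, 'k1': 0.023837303647152797, 'tool_from_camera': array([[-5.47609093e-04, -9.59502175e-01, -2.81700684e-01,
         7.35946144e-02],
       [ 9.99999849e-01, -5.35879353e-04, -1.18677756e-04,
        -9.84009597e-04],
       [-3.70860156e-05, -2.81700707e-01,  9.59502324e-01,
        -1.27529845e-01],
       [ 0.00000000e+00,  0.00000000e+00,  0.00000000e+00,
         1.00000000e+00]])}
```

View pics/a2.png

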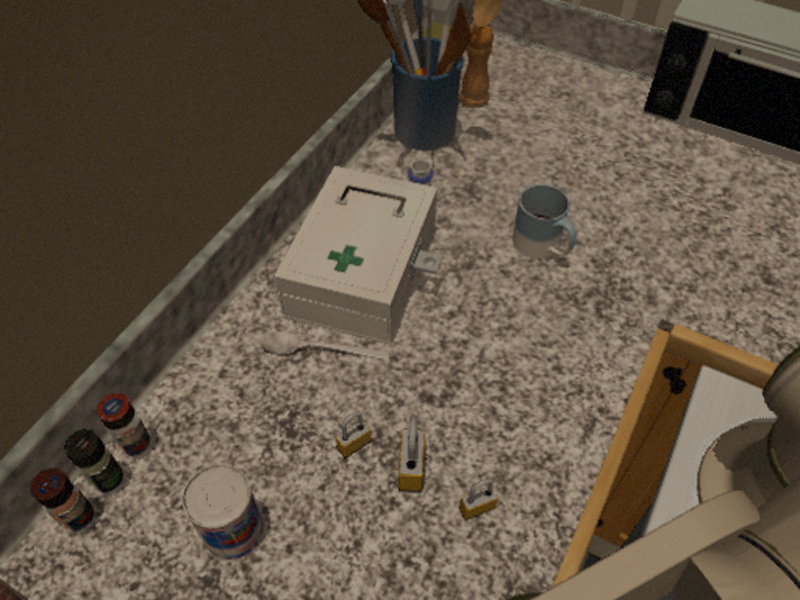

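View pics/b2.png

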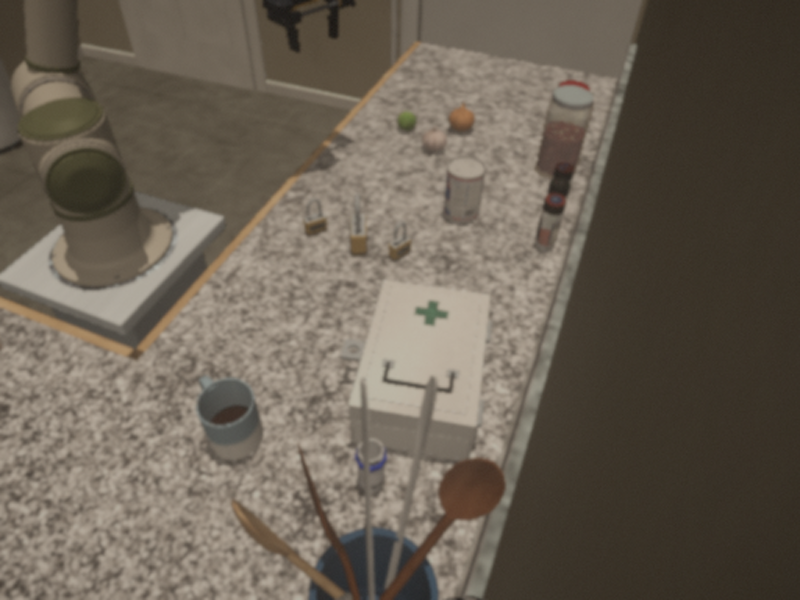

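The scene view shows the big padlock at about (412,460), with a black toe hole at (411,465). The hasp tab is at about (428,262) on the box's front, and the smaller locks are decoys. I'll compute rough positions and then move the wrist camera in.

Run:
```python
from h import *
c,E=cam('scene');k=.64
for n,uv,z in [('boxTL',(335,170),.096),('TR',(437,185),.096),('BR',(390,305),.096),('BL',(283,265),.096),('tab',(428,262),.061),('hole',(411,465),.05),
 ('bodyL-low',(400,489),0),('bodyR-low',(422,489),0),('bodytop BL',(400,468),.05),('bodytop BR',(424,468),.05),('top TL',(402,432),.05),('top TR',(425,432),.05),('bow',(413,418),.1165),('mug',(540,245),0),('decoyL',(352,452),0),('decoyR',(478,515),0)]:
    print(n,atz(c,E,np.array(uv)*k,z).round(3))
c2,E2=cam('side')
for n,u,v in [('bow',(413,418),(357,207)),('tab',(428,262),(352,352))]:
    print(n,tri([(c,E,np.array(u)*k),(c2,E2,np.array(v)*k)]).round(3))
```

```text
boxTL [ 0.763 -0.165  0.096]
TR [ 0.606 -0.211  0.096]
BR [0.556 0.03  0.096]
BL [0.722 0.04  0.096]
tab [ 0.559 -0.091  0.061]
hole [0.432 0.201 0.05 ]
bodyL-low [0.439 0.215 0.   ]
bodyR-low [0.414 0.202 0.   ]
bodytop BL [0.441 0.211 0.05 ]
bodytop BR [0.416 0.197 0.05 ]
top TL [0.462 0.167 0.05 ]
top TR [0.437 0.153 0.05 ]
bow [0.443 0.176 0.117]
mug [ 0.44 -0.26 -0.  ]
decoyL [0.518 0.201 0.   ]
decoyR [0.338 0.199 0.   ]
bow [0.447 0.17  0.103]
tab [ 0.561 -0.097  0.054]
```

```bash
cat >> h.py <<'E'
def down(th):
    f=th/2+np.pi/2; return np.pi*np.array([np.cos(f),np.sin(f),0])
E
python3 - <<'E'
from h import *
import json
o={}
for n,p,th in [('w1',[.53,-.09,.25],.2),('w2',[.42,.17,.27],.43)]:
    ctrl.move_ptp(p,down(th)); ctrl.wait(.2)
    s=ctrl.get_state(); im=snap('wrist',n+'.png')
    o[n]=dict(position=list(s['position']),eef_rot=list(s['eef_rot']))
    cv2.imwrite(f'pics/{n}b.png',cv2.resize(im[...,::-1],(800,600),interpolation=cv2.INTER_CUBIC))
    print(s['t'],s['position'])
json.dump(o,open('o.json','w'))
E
```

```text
2.6333 [ 0.53005715 -0.08957644  0.25000276]
3.975 [0.42049043 0.16929361 0.26980462]
```

View pics/w1b.png

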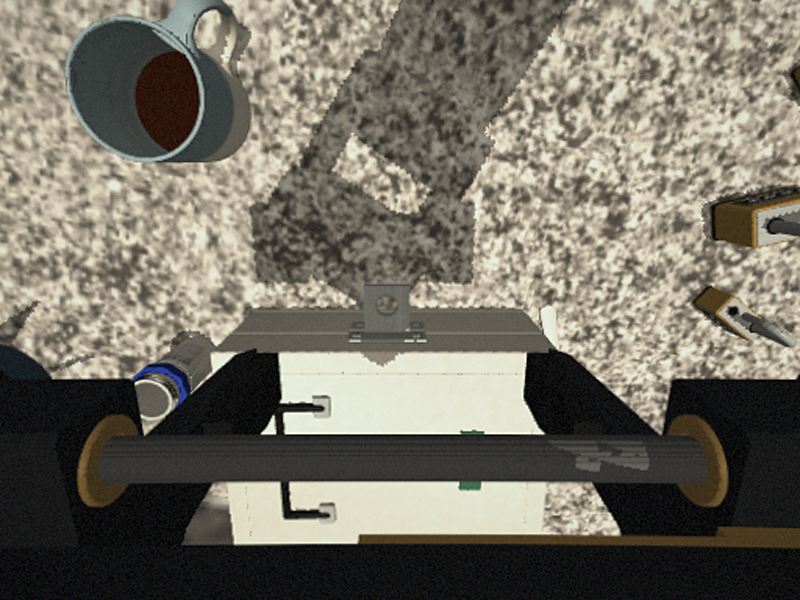

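View pics/w2b.png

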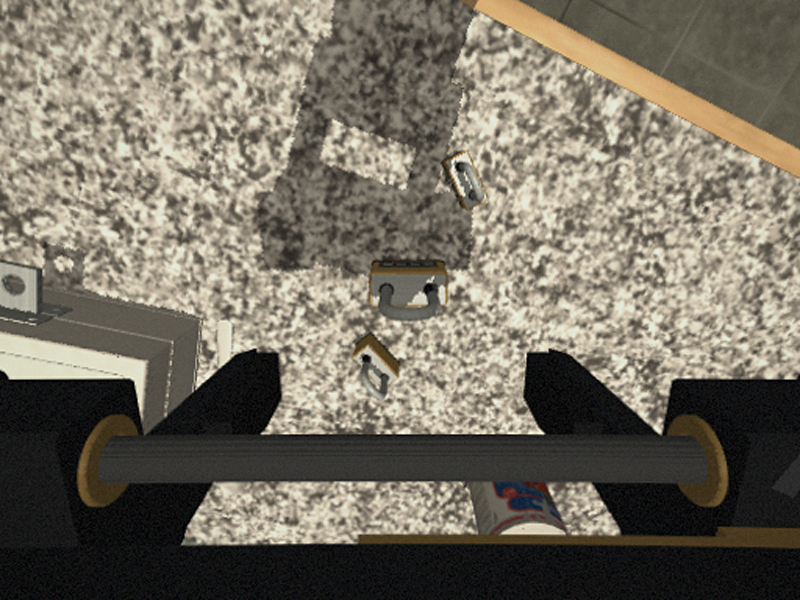

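Wrist view 1 shows the hasp hole at about (388,305) in the enlarged image. Wrist view 2 shows the padlock body spanning (370–448, 265–307), heel on the left and toe hole on the right at (431,290). Next I'll view an enlarged crop of each for precision.

Run:
```python
import cv2,numpy as np
a=cv2.imread('pics/w1.png')[170:230,150:348]; b=cv2.imread('pics/w2.png')[155:215,210:310]
A=cv2.resize(a,(792,240),interpolation=cv2.INTER_CUBIC)
B=cv2.resize(b,(600,360),interpolation=cv2.INTER_CUBIC)
o=np.zeros((600,800,3),np.uint8);o[:240,:792]=A;o[240:,:600]=B
cv2.imwrite('pics/crop.png',o)
```

```text
(no output)
```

View pics/crop.png

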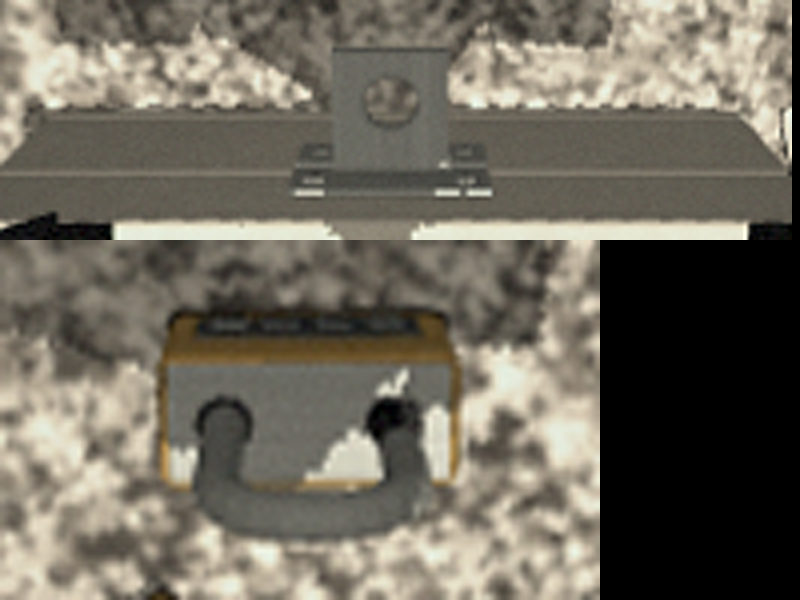

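Run:
```python
from h import *
import json
o=json.load(open('o.json'))
c,E=cam('wrist',o['w1']);A=lambda x,y:((x+.5)/4+150-.5,(y+.5)/4+170-.5)
for n,p,z in [('hole',(391,102.5),.061),('tabL',(332,47.5),.061),('tabR',(450,47.5),.061),('lidL',(112,221.5),.096),('lidR',(748,221.5),.096),('botL',(45,109),0),('botR',(738,109),0)]:
    print(n,atz(c,E,A(*p),z).round(4))
c,E=cam('wrist',o['w2']);B=lambda x,y:((x+.5)/6+210-.5,(y+.5)/6+155-.5)
P={}
for n,p,z in [('FL',(165,122),.05),('FR',(456,122),.05),('BL',(163,246),.05),('BR',(458,244),.05),('toehole',(393,178),.05),('heelhole',(223,180),.05),('bowtopmid',(312,299),.112)]:
    P[n]=atz(c,E,B(*p),z);print(n,P[n].round(4))
print('ctr',np.mean([P[k] for k in('FL','FR','BL','BR')],0))
for a,b in[('FL','FR'),('BL','BR'),('heelhole','toehole')]:
    d=P[b]-P[a];print(np.linalg.norm(d),np.arctan2(-d[0],d[1]))
c,E=cam('scene');print(atz(c,E,np.array((429,261))*.64,.061))
```

```text
hole [ 0.5581 -0.0956  0.061 ]
tabL [ 0.5452 -0.1154  0.061 ]
tabR [ 0.5385 -0.0822  0.061 ]
lidL [ 0.5945 -0.1632  0.096 ]
lidR [0.5608 0.0031 0.096 ]
botL [ 0.6037 -0.2113  0.    ]
botR [0.5559 0.0247 0.    ]
FL [0.4394 0.1501 0.05  ]
FR [0.4142 0.2054 0.05  ]
BL [0.4645 0.1605 0.05  ]
BR [0.438  0.2176 0.05  ]
toehole [0.4306 0.1987 0.05  ]
heelhole [0.4459 0.1663 0.05  ]
bowtopmid [0.4428 0.1845 0.112 ]
ctr [0.43906396 0.18341662 0.05      ]
0.06074791560660169 0.427906586850101
0.0628933604991603 0.4350772144686196
0.03584097646932306 0.44013520177217064
[ 0.55888364 -0.09370232  0.061     ]
```

Run:
```python
from h import *
th=.433
ctrl.command_gripper(.072)
ctrl.move_ptp([.4385,.183,.17],down(th))
ctrl.servo_line([.4385,.183,.088],vel=.1)
ctrl.command_gripper(.03,40)
s=ctrl.get_state();print(s['t'],s['position'],s['finger_gap'],s['gripper_force'],s['wrist_force'])
ctrl.servo_line([.4385,.183,.128],vel=.1)
s=ctrl.get_state();print(s['t'],s['finger_gap'],s['gripper_force'],s['wrist_force'])
b=np.array([np.cos(.2),np.sin(.2)]);tgt=np.array([.5616,-.1131])
ctrl.servo_line([*(tgt-.08*b),.128],vel=.2,orientation=down(.2))
ctrl.servo_line([*(tgt-.08*b),.0905],vel=.1)
ctrl.wait(.2)
s=ctrl.get_state();print(s['t'],s['position'],s['finger_gap'],s['wrist_force'])
w=snap('wrist','w3.png');snap('side','s3.png');snap('scene','c3.png')
c,E=cam('side');u=pix(c,E,np.array([[*(tgt-.04*b),.05]]))[0]
c2,E2=cam('scene');v=pix(c2,E2,np.array([[*(tgt-.04*b),.05]]))[0]
o=np.zeros((600,800,3),np.uint8)
o[:300,:400]=cv2.resize(w[...,::-1],(400,300))
def crop(n,u,W,H,sc):
    i=cv2.imread('pics/'+n);x=int(u[0]-W/2);y=int(u[1]-H/2);print(n,x,y)
    return cv2.resize(i[y:y+H,x:x+W],(W*sc,H*sc),interpolation=cv2.INTER_CUBIC)
o[:300,400:]=crop('s3.png',u,100,75,4);o[300:,:400]=crop('c3.png',v,100,75,4)
o[300:,400:]=cv2.resize(w[120:270,160:360,::-1],(400,300))
cv2.imwrite('pics/m3.png',o)
```

```text
6.4667 [0.43867698 0.18289418 0.08817913] 0.0439190071586443 39.99992894008756 [ 0.57908933 -1.441867    2.09375245]
7.0167 0.04396755795187481 39.99989602714777 [ 0.59997418 -0.76970248 -5.18302589]
9.4667 [ 0.48344209 -0.12906758  0.0910582 ] 0.04352424317436039 [-0.64629246  0.73209974 -5.80347053]
s3.png 156 191
c3.png 243 130
```

View pics/m3.png

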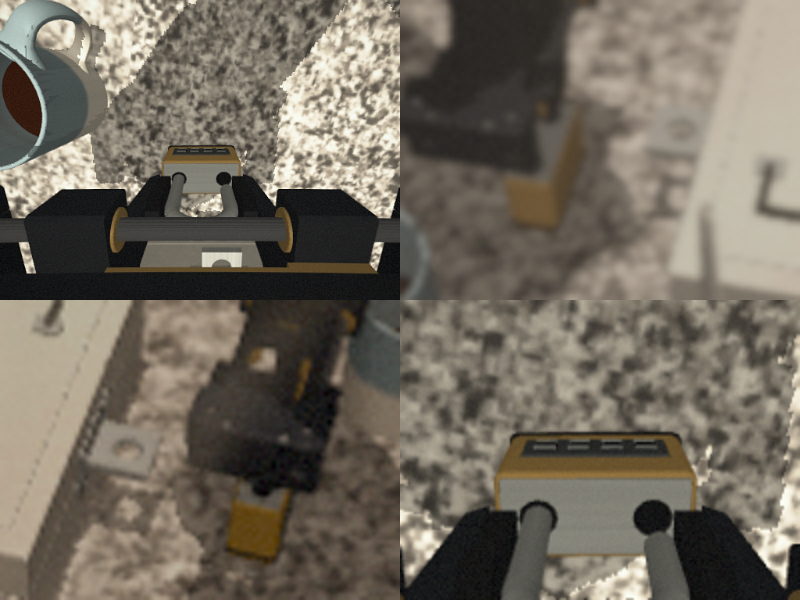

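The padlock hangs upright and centred in the grip, with the body at about column 258 in the wrist view. The hasp hole shows at about (275,167) in scene and (227,224) in side. I'll check tilt and re-triangulate the hole.

Run:
```python
from h import *
s=ctrl.get_state();c,E=cam('wrist',s)
p=s['position'];th=.2;x=np.array([np.cos(th),np.sin(th),0]);y=np.array([-x[1],x[0],0])
L=lambda a,b,z:np.array([p[0],p[1],0])+a*x+b*y+np.array([0,0,z+p[2]-.088])
print(pix(c,E,np.array([L(-.015,-.032,.05),L(-.015,.032,.05),L(.015,-.032,.05),L(.015,.032,.05),L(-.015,-.032,.0),L(0,.018,.05),L(0,-.018,.05)])).round(1))
obs=[((497,478),(696,480)),((498,553),(696,555)),((500,440),(690,440)),((653,517),(539,517))]
print([(160+(a[0]-400)/2,120+(a[1]-300)/2) for q in obs for a in q])
a=cam('scene');b=cam('side')
print(tri([(*a,(275,167.4)),(*b,(226.7,223.9))]),atz(*a,(275,167.4),.061),atz(*b,(226.7,223.9),.061))
```

```text
[[205.7 205.3]
 [309.7 205.3]
 [208.1 249.3]
 [307.4 249.2]
 [216.9 183.9]
 [286.3 227.8]
 [229.2 227.8]]
[(208.5, 209.0), (308.0, 210.0), (209.0, 246.5), (308.0, 247.5), (210.0, 190.0), (305.0, 190.0), (286.5, 228.5), (229.5, 228.5)]
[ 0.5605918  -0.09540995  0.05720666] [ 0.55749296 -0.09320634  0.061     ] [ 0.56369354 -0.09730766  0.061     ]
```

Run:
```python
from h import *
b=np.array([np.cos(.2),np.sin(.2)]);t=np.array([.5621,-.1126])
f0=ctrl.get_state()['wrist_force']
for d,z in [(.08,.0898),(.045,.0898),(.02,.0898),(0,.0898)]:
    ctrl.servo_line([*(t-d*b),z],vel=.07)
    s=ctrl.get_state();f=s['wrist_force']-f0;print(s['t'],s['position'],f.round(2))
    if np.linalg.norm(f[:2])>5: print('contact');break
ctrl.wait(.2)
s=ctrl.get_state();print(s['position'],s['wrist_force'])
w=snap('wrist','w4.png');snap('side','s4.png');snap('scene','c4.png')
o=np.zeros((600,800,3),np.uint8)
def crop(n,u,W,H,sc):
    i=cv2.imread('pics/'+n);x=int(u[0]-W/2);y=int(u[1]-H/2);print(n,x,y)
    return cv2.resize(i[y:y+H,x:x+W],(W*sc,H*sc),interpolation=cv2.INTER_CUBIC)
o[:300,400:]=crop('s4.png',(222,222),80,60,5);o[300:,:400]=crop('c4.png',(275,165),80,60,5)
o[300:,400:]=crop('w4.png',(257,225),133,100,3)[:300,:399].repeat(1,0) if 0 else cv2.resize(w[160:280,177:337,::-1],(400,300),interpolation=cv2.INTER_CUBIC)
o[:300,:400]=cv2.resize(w[...,::-1],(400,300))
cv2.imwrite('pics/m4.png',o)
```

```text
9.8667 [ 0.48368638 -0.12845738  0.0897599 ] [-1.51  0.9  -0.17]
10.5167 [ 0.51771867 -0.12143542  0.08960495] [-0.55  0.67  0.12]
11.025 [ 0.54217297 -0.11647405  0.08962202] [-0.35  0.58  0.26]
11.4583 [ 0.56178233 -0.11252594  0.08959375] [ 0.11  0.74 -0.71]
[ 0.56175461 -0.11267796  0.08978651] [-0.01034025  0.57414495 -5.56833562]
s4.png 182 192
c4.png 235 135
```

View pics/m4.png

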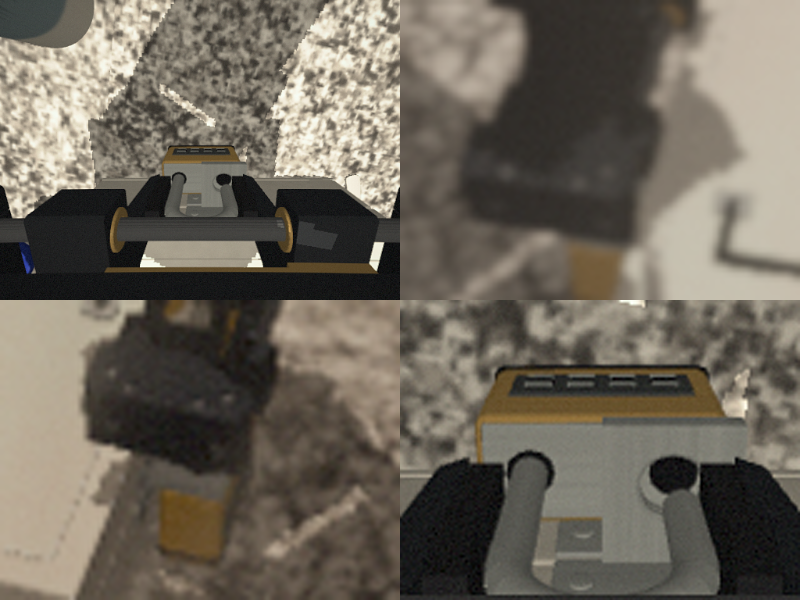

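Run:
```python
from h import *
s=ctrl.get_state();c,E=cam('wrist',s)
p=s['position'];th=.2;x=np.array([np.cos(th),np.sin(th),0]);y=np.array([-x[1],x[0],0])
toe=np.array([p[0],p[1],p[2]-.088+.066])+.018*y
q=lambda P:(pix(c,E,np.array([P]))[0]-[177,160])*2.5+[400,300]
print('toe',q(toe)); 
h=np.array([toe[0],toe[1],.061])
print('toe on tab plane',q(h))
for a in range(0,360,45):
    print(a,q(h+.008*(np.cos(np.radians(a))*x+np.sin(np.radians(a))*y)).round())
print('tab corners',q(h-.016*x-.017*y),q(h-.016*x+.017*y))
for uv in[(603,419),(747,421)]:
    P=atz(c,E,((uv[0]-400)/2.5+177,(uv[1]-300)/2.5+160),.061);print('obs corner rel',(P-h)@x,(P-h)@y)
i=cv2.imread('pics/w4.png')[185:255,250:320]
o=cv2.resize(i,(560,560),interpolation=cv2.INTER_CUBIC)
cv2.imwrite('pics/z4.png',o)
```

```text
toe [679.91214239 498.0151082 ]
toe on tab plane [676.8576677  485.12985289]
0 [676. 515.]
45 [700. 507.]
90 [710. 485.]
135 [701. 463.]
180 [678. 454.]
225 [654. 463.]
270 [643. 485.]
315 [653. 507.]
tab corners [606.06624816 422.43292672] [751.72463426 422.39729181]
obs corner rel -0.01685258925966559 -0.017716719605107782
obs corner rel -0.016346669873978377 0.01587985984079718
```

View pics/z4.png

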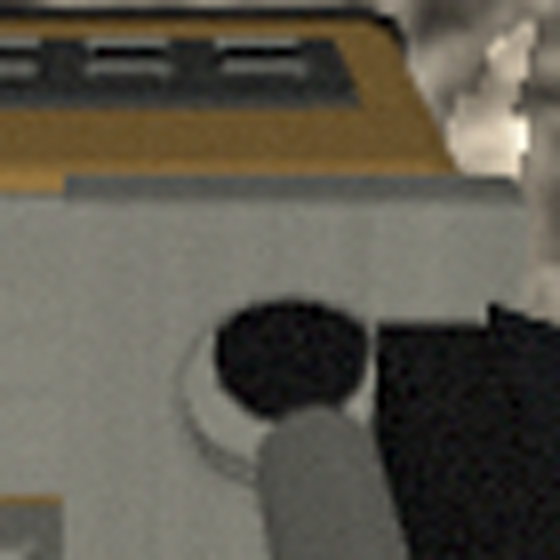

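The toe sits over the hasp hole within about 1 mm, needing roughly 0.8 mm of shift to −y. I'll correct, lower, release, back off and look.

Run:
```python
from h import *
y=np.array([-np.sin(.2),np.cos(.2)]);t=np.array([.5621,-.1126])-.0008*y
ctrl.servo_line([*t,.0898],vel=.03)
ctrl.servo_line([*t,.0881],vel=.02); ctrl.wait(.3)
s=ctrl.get_state();print(s['t'],s['position'],s['wrist_force'])
z=.0881
while s['wrist_force'][2]<-1.5 and z>.0862:
    z-=.0004; ctrl.servo_line([*t,z],vel=.02); ctrl.wait(.1); s=ctrl.get_state();print(z,s['wrist_force'])
ctrl.command_gripper(.062)
s=ctrl.get_state();print(s['t'],s['position'],s['wrist_force'],s['finger_gap'])
ctrl.servo_line([*t,.16],vel=.12)
ctrl.wait(.1)
s=ctrl.get_state();w=snap('wrist','w5.png');print(s['t'],s['position'])
c,E=cam('wrist',s)
x=np.array([np.cos(.2),np.sin(.2),0]);Y=np.array([*y,0])
u=pix(c,E,np.array([[*t,.1165]]))[0];print('bow predicted',u)
import json;json.dump(dict(position=list(s['position']),eef_rot=list(s['eef_rot'])),open('w5.json','w'))
a,b=int(u[0])-60,int(u[1])-75
a,b=max(a,0),max(min(b,384-100),0);print(a,b)
i=w[b:b+100,a:a+133,::-1]
i=cv2.resize(i,(798,600),interpolation=cv2.INTER_CUBIC);cv2.imwrite('pics/z5.png',i)
```

```text
12.6083 [ 0.56239693 -0.113497    0.08825074] [ 0.68116575 -1.4563259  -2.24671169]
0.0877 [ 1.37455284 -1.27916263  2.82913683]
13.4167 [ 0.56218876 -0.11333162  0.08759841] [-0.193834   -0.20522333 -0.29634387] 0.061724141013127155
14.2667 [ 0.56186981 -0.11324217  0.15903169]
bow predicted [257.29251451 225.48258234]
197 150
```

View pics/z5.png

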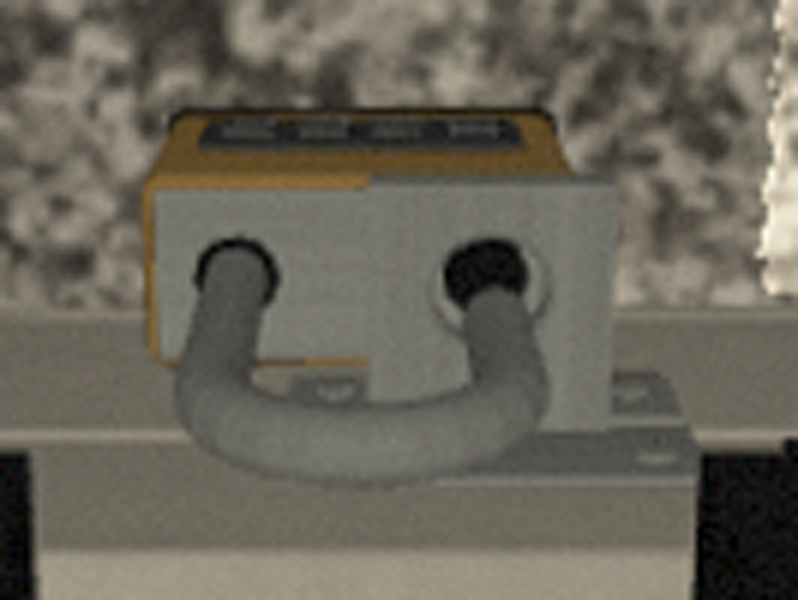

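The body hole is concentric with the hasp hole and the toe is over it. Now the press.

Run:
```python
from h import *
t=[.5620,-.1132]
ctrl.command_gripper(0,10)
ctrl.servo_line([*t,.140],vel=.06); ctrl.wait(.1)
f0=ctrl.get_state()['wrist_force'][2]
for z in [.134,.128,.123,.118,.115,.1135,.1125,.1117,.111,.1103,.1096,.109]:
    ctrl.servo_line([*t,z],vel=.03)
    if z<.114: ctrl.wait(.1)
    s=ctrl.get_state();f=s['wrist_force'];print(round(s['t'],2),z,s['position'].round(4),f.round(1))
    if f[2]-f0>28: break
ctrl.servo_line([*t,.15],vel=.08)
ctrl.servo_line([*(np.array(t)-.03*np.array([np.cos(.2),np.sin(.2)])),.22],vel=.15)
ctrl.wait(.2);s=ctrl.get_state();w=snap('wrist','w6.png');print(s['t'],s['wrist_force'])
c,E=cam('wrist',s)
for z in(.094,.1165):print(z,pix(c,E,np.array([[*t,z]]))[0])
i=w[120:270,160:360,::-1]
cv2.imwrite('pics/z6.png',cv2.resize(i,(800,600),interpolation=cv2.INTER_CUBIC))
```

```text
16.23 0.134 [ 0.5622 -0.1133  0.1342] [-0.1 -1.   2.9]
16.57 0.128 [ 0.5621 -0.1133  0.128 ] [ 1.  -0.5  2.1]
16.89 0.123 [ 0.5621 -0.1133  0.1229] [ 2.4 -0.6  4.4]
17.21 0.118 [ 0.5623 -0.1133  0.1184] [ 1.1 -0.6  5. ]
17.46 0.115 [ 0.5622 -0.1133  0.1151] [ 0.2 -1.6  4.5]
17.81 0.1135 [ 0.5621 -0.1133  0.1136] [ 1.8 -1.7  4.1]
18.16 0.1125 [ 0.5621 -0.1133  0.1126] [ 1.7 -1.7  5.3]
18.51 0.1117 [ 0.5621 -0.1133  0.1118] [ 0.8 -1.4  4.8]
18.86 0.111 [ 0.5623 -0.1133  0.1114] [ 1.9 -0.9  7.3]
19.21 0.1103 [ 0.5624 -0.1134  0.1113] [ 0.8 -0.8 11.6]
19.56 0.1096 [ 0.5626 -0.1134  0.1112] [-1.1 -0.1 15.7]
19.91 0.109 [ 0.5627 -0.1134  0.1111] [-2.2  0.1 20. ]
21.425 [ 0.09793345  0.96537775 -0.23193498]
0.094 [257.27321504 219.39720525]
0.1165 [257.29236306 229.20237832]
```

View pics/z6.png

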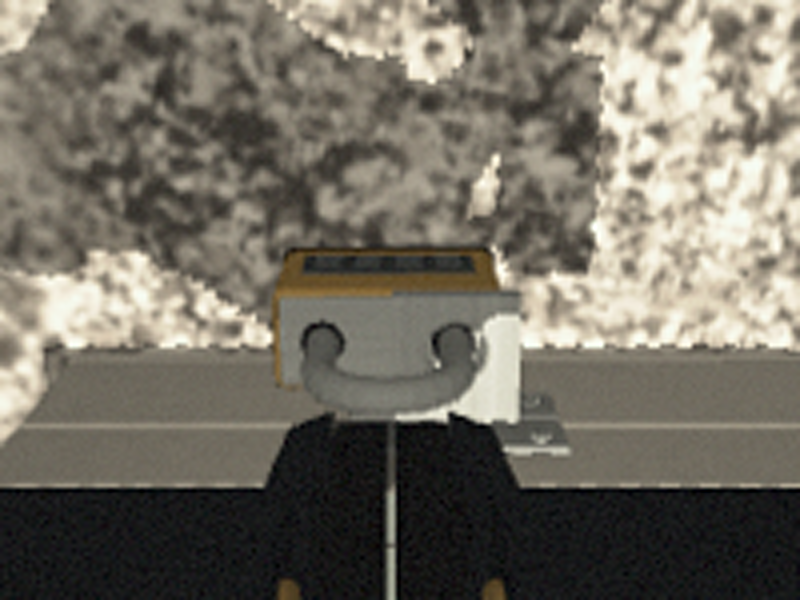

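The bow middle is at row 219, matching the predicted 219.4 for locked (229 if raised). The toe passes through the tabs, so the lock is shut and staying down.

```bash
python3 -c "
from h import *
print(ctrl.finish_job())"
```

```text
the job is handed in; nothing more can be done
None
```

The padlock is locked through both tabs of the medicine box's hasp, released and staying down. I handed the job in at about 21.5 s, having kept clear of the mug, spoon and strip pot.

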